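# Free the screw tins and find the fullest by feel

## Task

Slide the red grip of the tin rack along its track until its white pointer is inside the green band, so that the yellow hooks no longer lock the tins, and leave it there. Then heft the three tins one at a time, standing each of the others upright on the rack again, find the heaviest, and finish while holding that one up over the rack, upright and still, at least 10 cm above its board: do not put it down or let go. Leave everything else on the bench where it is.

Things in the scene. Friction and masses are not known exactly. Their poses are not given: they have to be found in the camera images.
- rack: Fixed wooden rack, level, turned about z: board 190 (x) x 480 (y) x 15 mm high, origin under its centre. Cork pads on top at x -30, y -150/0/150 mm, a tin on each. Keeper bar on a track along y at x 50 to 70 mm, z 41 to 56; its 3 yellow hooks, 16 wide, 150 apart, rise at x 54 to 66 to z 119 and reach over the lids to x -9, 4 mm above them. Grey strip at x 79 to 93, top z 56, with the green band.
- keeper (a joint): Keeper position along the rack's +y, 0 to 0.11 m. At the start (0 to 0.02) each hook lies over a tin (0.010: dead over it). At 0.085 the white pointer is at the middle of the green band (0.075 to 0.095) and the hooks stand half-way between the tins. Stiff: 3 N friction, stays where left.
- keeper_grip (a point): Centre of the red grip that moves the keeper: upright block 22 mm (rack x) by 20 mm (rack y, the way it slides), 40 mm high; its top is 20 mm above this point, the keeper's bar 20 mm below. A small white pointer at its foot points to the strip with the green band.
- green_mark (a point): Middle of the green band, on the top edge of the grey strip next to the grip (rack frame 79, 0, 56 mm). The band is 20 mm long along the rack's y. The grip's centre is level with it along y when the keeper reads 0.085.
- tin_a_mid (a point): Centre (half-way up) of one of three tins that look exactly alike: closed upright round tin of screws, bright metal, blue band, white lid, 62 mm diameter, 90 mm high, lid 45 mm above this point; z is the tin's axis. It starts on one of the rack's cork pads. Hidden masses: two are under 0.5 kg, the heaviest is 0.65 to 0.85 kg; places are shuffled.
- tin_b_mid (a point): Centre (half-way up) of one of three tins that look exactly alike: closed upright round tin of screws, bright metal, blue band, white lid, 62 mm diameter, 90 mm high, lid 45 mm above this point; z is the tin's axis. It starts on one of the rack's cork pads. Hidden masses: two are under 0.5 kg, the heaviest is 0.65 to 0.85 kg; places are shuffled.
- tin_c_mid (a point): Centre (half-way up) of one of three tins that look exactly alike: closed upright round tin of screws, bright metal, blue band, white lid, 62 mm diameter, 90 mm high, lid 45 mm above this point; z is the tin's axis. It starts on one of the rack's cork pads. Hidden masses: two are under 0.5 kg, the heaviest is 0.65 to 0.85 kg; places are shuffled.
- mug: white mug, 80 mm wide, 85 high; origin under its centre. Not to be disturbed.
- tape: grey tape measure with orange discs, 70 x 38 x 64 high; origin under its centre. Not to be disturbed.
- offcut: loose board offcut 110 x 170 x 18; origin under its centre. Not to be disturbed.
- square: carpenter's square lying flat, dark wood stock and steel blade, about 190 x 110 x 16; origin on its underside. Not to be disturbed.
- driver: screwdriver with a green handle, lying, about 200 long. Not to be disturbed.
- glue: white bottle with a red cap, 56 wide, 150 high; origin under its centre. Not to be disturbed.
- pencil: red pencil lying, 150 long, 10 thick. Not to be disturbed.

How it is judged:
By the outcome, as a careful person would: the job done as asked, in the order asked, and still so for the second after the job is handed in, while the arm keeps its last pose, push and grip.
It also fails if it takes over 72 s, if anything falls off the work surface, if the arm or the gripper's body presses on something with over 40 N, if the wrist force passes 120 N, or if a joint passes its speed limit or range.

## Robot

A 6-joint arm with a two-finger parallel gripper is mounted at the origin on the work surface. World frame = base frame: x ahead of the robot, y to its left, z up, the work surface at z = 0. Lengths are in m, angles in rad, forces in N, time in s.
With the tool pointing down it reaches from about 0.325 to 0.925 m from the base axis. Payload 3.1 kg.
Tool frame: the origin (TCP) lies at the very end of the fingers, on their centre line; the grasp point (between the pads) lies 19 mm behind it (robot.grip_point_offset is the x of the grasp point in the tool frame, in m); x points along the fingers, y is the direction in which the jaws open and shut, and the axes are right-handed (so a half turn about x gives the same grasp; the last joint's range is limited). The gripper opens to 85 mm and grips with 20 to 120 N. Pads are 22 mm wide; open, the fingers measure 114 mm over their backs; the gripper's body (76 mm by 85 mm) begins 54 mm behind the grasp point. The pads swing forward as they close: fully open they stand 13 mm farther back than shut.
Start: joints at [-1.218, 0.217, 1.613, -0, 1.311, -0.112], TCP at [0.28, -0.559, 0.231] pointing down, gripper open.
Joint ranges: [-2.75, 2.75], [-0.78, 2.1], [0.31, 2.55], [-1.13, 4.27], [0.13, 2.63], [-2.58, 2.58]. Speed limits (rad/s): [2.79, 2.79, 3.14, 3.14, 3.14, 3.14].

## Interface

Orientations are given as a unit quaternion [x, y, z, w].
In Python, from cell import telemetry, vision, job, robot gives the robot as it stands.
- The arm moves only by the tool drive_tool, never from a script. Its argument "motion" is a list that holds one entry, the list of rows, each a list of 5 numbers: the finger opening in cm, from 0 to 8.54, then the shift along the tool's x, y, z in cm, then the turn about the tool's x in degrees. In form: [[[hand, tx, ty, tz, spin], ...]]. A call has 1 to 10 rows; each row shifts and turns the commanded pose from where the row before left it, along the tool's axes as they then stand; what a row does not reach is not made up. A row lasts 1/12 s, in which the tool goes at most 41.7 mm and 7.16 degrees, less where a joint would pass 70% of its speed; a pose out of reach is approached as far as the arm can. A call with a gripper value outside its range is refused whole. The fingers move at their own pace and stop on an object; the grip force is fixed at half the most. Time passes only in rows, so rows that do not move let the fingers close. It gives the time, the measured TCP pose, the force and the opening at its end, in the units of the state.
- telemetry.read_state(): the state, without advancing time (a new reading comes with each control period).
- vision.snapshot(name): name is "side" or "top"; returns the picture (480x640x3 uint8, blue, green, red); there is no depth.
- vision.camera_info(name): a dict with "intrinsics" (3x3 intrinsics, pixels), "distortion" ([k1, k2, p1, p2, k3] as OpenCV has them; the pictures are not rectified), "rvec" (rotation vector, rad) and "tvec" (3), from world to camera coordinates, as OpenCV has them. Camera axes: x right, y down, z forward; pixel columns grow to the right and rows downward; lengths in m; the calibration is good to about 2 mm. A picture is of the moment at which its call begins. camera_info takes no time and is no camera call.
- job.close_job(): hands the job in, once; it reports no verdict.
The state is a dict: "t": time; "joint_pos": joint angles; "joint_velocities": joint speeds; "joint_efforts": joint torques, N m; "position": TCP position; "tool_rot": TCP orientation; "contact_force": force on the tool from outside, world axes, zero at the start; "wrist_torque": the same for the moment, N m; "finger_gap": opening from 0.0 (shut) to 1.0 (fully open).
Only numpy, scipy, OpenCV 4.12 (cv2) and the standard library are available. Lean on these libraries where they do the work, as an engineer would, in place of code of your own. Each camera call takes 0.05 s, during which the arm holds its last target.

## Working session

There is one attempt and no reset: what is moved stays moved. The work goes in short steps, Python scripts to look and compute and a tool call to move; the robot and the scene stay as the last step left them, time stands still between calls to the robot, and variables do not carry over. Pictures are saved under pics/ and viewed, and the job is handed in when it is done.

Besides the shell and the picture viewer there is one more tool, called after ">>>" as name(argument=value, ...), one argument or row to a line, values as JSON. drive_tool: Moves the arm, as the interface text tells. Its arguments: {"type":"object","properties":{"motion":{"type":"array","items":{"type":"array","items":{"type":"array","items":{"type":"number"}}}}},"required":["motion"]}

```bash
ls; mkdir -p pics; python3 - <<'E'
from cell import telemetry, vision, job, robot
import cv2
for n in ["top","side"]:
    cv2.imwrite(f"pics/{n}0.png",vision.snapshot(n)); print(vision.camera_info(n))
print(telemetry.read_state()); print(robot.grip_point_offset)
E
```

```text
pics
{'intrinsics': array([[544.37044064,   0.        , 315.14000619],
       [  0.        , 544.37044064, 241.80417378],
       [  0.        ,   0.        ,   1.        ]]), 'distortion': array([0.04067366, 0.        , 0.        , 0.        , 0.        ]), 'rvec': array([ 2.12092253, -2.14376069,  0.17119295]), 'tvec': array([0.01397551, 0.52225027, 1.13117867])}
{'intrinsics': array([[532.76321098,   0.        , 329.51759381],
       [  0.        , 532.76321098, 236.15242251],
       [  0.        ,   0.        ,   1.        ]]), 'distortion': array([-0.13384198,  0.        ,  0.        ,  0.        ,  0.        ]), 'rvec': array([ 0.77750287, -2.41702665,  1.29617547]), 'tvec': array([0.44092968, 0.2253693 , 0.83062123])}
{'t': 0.1, 'joint_pos': array([-1.21825360e+00,  2.17684851e-01,  1.61480046e+00,  1.62443187e-05,
        1.31127644e+00, -1.12183820e-01]), 'joint_velocities': array([-0.00084453, -0.00248402, -0.0028292 , -0.00012327,  0.00077318,
        0.00194294]), 'joint_efforts': array([-3.72022805e-04, -3.98075724e+01, -3.04968381e+01, -1.38552737e-04,
        4.28523053e-03, -1.90234303e-06]), 'position': array([ 0.2798886 , -0.55800254,  0.23008104]), 'tool_rot': array([-0.68801672, -0.16359157,  0.68818959, -0.16206752]), 'contact_force': array([ 0.6470888 , -0.36029014,  0.10818042]), 'wrist_torque': array([ 0.00396445, -0.04662614, -0.02782932]), 'finger_gap': 0.9987285425974524}
-0.0187
```

View pics/top0.png

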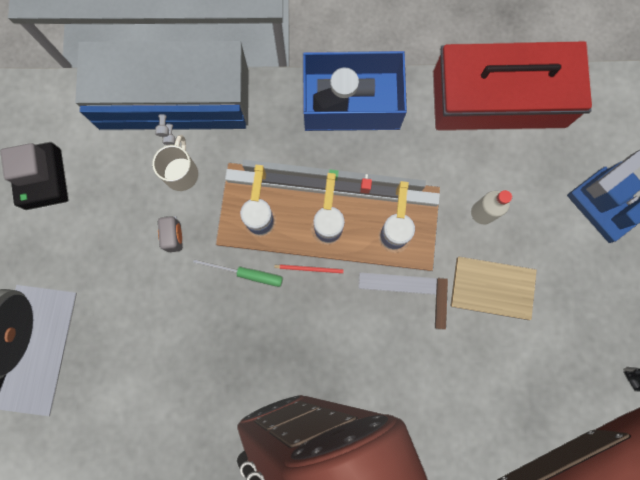

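View pics/side0.png

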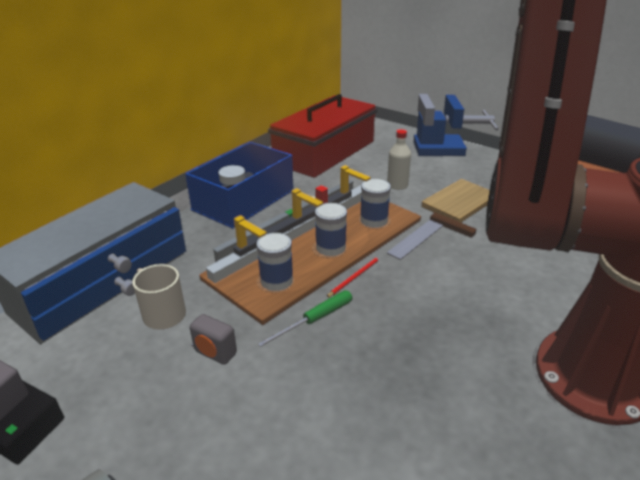

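```bash
cat > h.py <<'E'
from cell import telemetry, vision, job, robot
import cv2, numpy as np
from scipy.spatial.transform import Rotation as R
def ray(cam,uv):
    c=vision.camera_info(cam)
    p=cv2.undistortPoints(np.array([[uv]],float),c['intrinsics'],c['distortion'])[0,0]
    M=cv2.Rodrigues(c['rvec'])[0]; o=-M.T@c['tvec']; d=M.T@np.array([p[0],p[1],1.]); return o,d/np.linalg.norm(d)
def onz(cam,uv,z):
    o,d=ray(cam,uv); return o+d*(z-o[2])/d[2]
def tri(a,b):
    o1,d1=ray('top',a);o2,d2=ray('side',b)
    t=np.linalg.lstsq(np.c_[d1,-d2],o2-o1,rcond=None)[0]
    p,q=o1+t[0]*d1,o2+t[1]*d2; return (p+q)/2,np.linalg.norm(p-q)
def proj(cam,P):
    c=vision.camera_info(cam); return cv2.projectPoints(np.array([P],float),c['rvec'],c['tvec'],c['intrinsics'],c['distortion'])[0][0,0]
def blobs(img,lo,hi,roi,amin=15):
    x0,y0,x1,y1=roi
    m=cv2.inRange(cv2.cvtColor(img,cv2.COLOR_BGR2HSV),np.array(lo),np.array(hi))
    k=np.zeros_like(m);k[y0:y1,x0:x1]=m[y0:y1,x0:x1]
    n,l,s,c=cv2.connectedComponentsWithStats(k)
    return [(s[i],c[i].round(1),(l==i)) for i in range(1,n) if s[i][4]>=amin]
E
python3 - <<'E'
from h import *
t=cv2.imread('pics/top0.png'); s=cv2.imread('pics/side0.png')
for nm,img,roi in (('top',t,(215,160,445,275)),('side',s,(195,160,425,330))):
    print(nm)
    for cn,lo,hi,a in (('red',(0,150,80),(8,255,255),12),('green',(45,100,50),(75,255,255),5),('yel',(18,150,120),(30,255,255),20),('white',(0,0,185),(179,40,255),60)):
        for b in blobs(img,lo,hi,roi,a): print(cn,b[0],b[1])
print(telemetry.read_state()['position'],proj('top',[.28,-.558,.23]))
cv2.imwrite('pics/t1.png',cv2.resize(t[150:280,205:450],None,fx=3.2,fy=3.2,interpolation=cv2.INTER_CUBIC))
cv2.imwrite('pics/s1.png',cv2.resize(s[150:330,190:430],None,fx=3.3,fy=3.3,interpolation=cv2.INTER_CUBIC))
E
```

```text
top
red [362 180   9   9  72] [365.8 184. ]
red [281 266  11   2  16] [286.3 266.6]
red [293 267  12   2  16] [299.  267.7]
red [308 268  10   3  16] [312.9 268.8]
green [238 268  30   7 115] [248.6 272.2]
white [226 169  29  14 286] [239.5 175.3]
white [407 190  33  14 331] [422.9 196.5]
white [241 200  30  28 650] [255.2 213.1]
white [314 207  30  29 655] [328.7 221.5]
white [385 214  30  29 654] [399.1 228.7]
side
red [317 186  10  15  72] [322.  191.1]
red [332 259  45  34 186] [353.6 275.9]
green [287 210   6   5  21] [289.5 211.9]
green [305 291  47  31 549] [328.5 305.3]
yel [195 160  11   6  36] [198.5 161.5]
yel [342 166  27  14 127] [354.4 172.8]
yel [293 189  30  17 173] [306.9 197.4]
yel [235 216  31  20 225] [249. 226.]
white [220 167  23   9 160] [231.2 170.9]
white [363 180  26  11 219] [375.8 184.9]
white [317 204  28  13 281] [330.9 210.1]
white [258 234  32  17 392] [273.7 241.7]
white [209 255  28  16 144] [222.6 262.7]
[ 0.2798886  -0.55800254  0.23008104] [646.45121884 359.6910898 ]
```

View pics/t1.png

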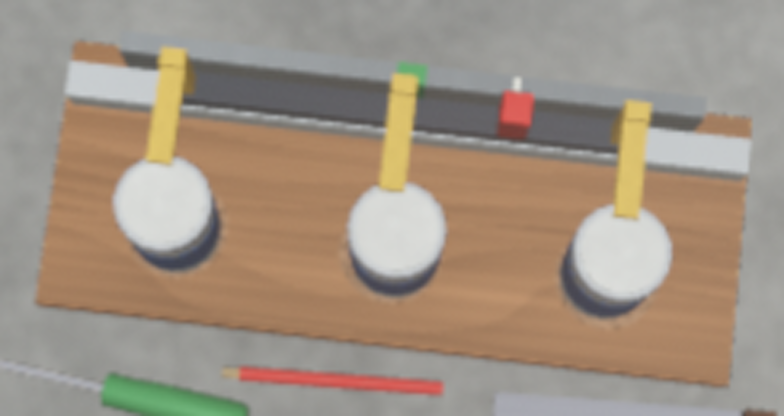

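View pics/s1.png

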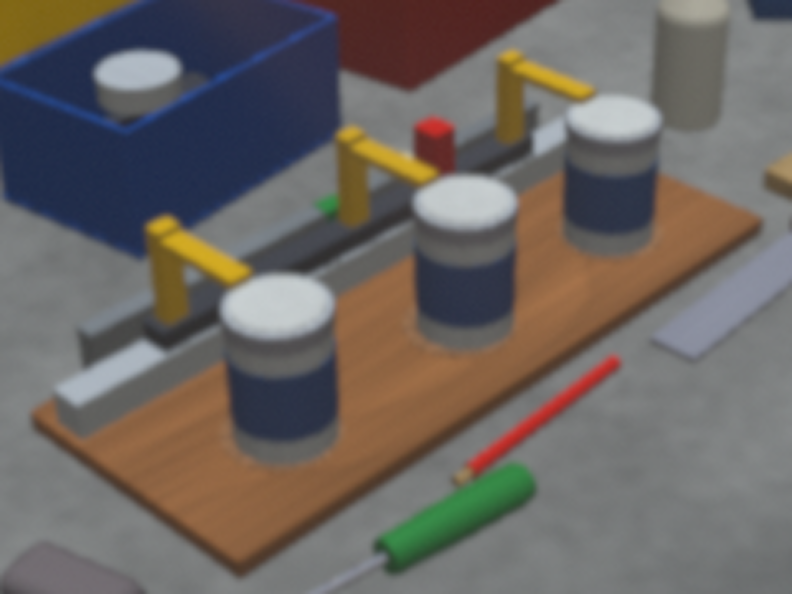

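```bash
python3 - <<'E'
from h import *
t=cv2.imread('pics/top0.png'); s=cv2.imread('pics/side0.png')
def lids(img,roi,a,wmax=40):
    out=[]
    for b in blobs(img,(0,0,165),(179,45,255),roi,a):
        c=cv2.findContours(b[2].astype(np.uint8),0,1)[0][0]
        e=cv2.minEnclosingCircle(c); el=cv2.fitEllipse(cv2.convexHull(c))
        out.append((b[0][:5],np.round(e[0],1),round(e[1],1),np.round(el[0],1),np.round(el[1],1)))
    return out
L=lids(t,(238,198,420,250),300); S=lids(s,(250,170,395,260),200)
for x in L+S: print(x)
Lc=sorted([x[1] for x in L],key=lambda p:p[0]); Sc=sorted([x[3] for x in S],key=lambda p:p[0])
for a,b in zip(Lc,Sc):
    print(tri(a,b), onz('top',a,.109),onz('side',b,.109))
P=[onz('top',a,.109) for a in Lc]
u=(P[0]-P[2])[:2]; print('len',np.linalg.norm(u),np.linalg.norm(P[0]-P[1])); 
yaw=np.arctan2(u[1],u[0])-np.pi/2; print('yaw',np.degrees(yaw))
ex=np.array([np.cos(yaw),np.sin(yaw)]);ey=np.array([-ex[1],ex[0]])
C=np.mean(P,0)[:2]+.03*ex; print('C',C)
G=lambda p:[(p[:2]-C)@ex,(p[:2]-C)@ey]
# red grip top face
for b in blobs(t,(0,150,60),(10,255,255),(355,170,380,200),10): print('red',b[0],b[1], onz('top',b[1],.09),G(onz('top',b[1],.09)))
h=cv2.cvtColor(t,cv2.COLOR_BGR2HSV)
for uv in ((333,171.5),(366,176)): print(uv,G(onz('top',uv,.056)))
print('tri red top',tri((366.3,181.5),(321.7,188.3)))
for n,p in (('corner',(216.5,245)),('corner',(432.5,269.5)),('corner',(439.5,186.5)),('corner',(228,163.5))): print(n,G(onz('top',p,.015)))
# hooks
for uv in ((259,166.5),(331,175),(404,183),(255,199),(328,208),(401,217)): print('hook',G(onz('top',uv,.119)))
E
```

```text
(array([240, 199,  31,  29, 696], dtype=int32), array([255.2, 212.6]), 15.3, array([255.2, 212.7]), array([29. , 30.8]))
(array([313, 207,  32,  29, 691], dtype=int32), array([328.5, 221. ]), 15.5, array([328.6, 220.9]), array([29.3, 30.7]))
(array([384, 214,  31,  30, 694], dtype=int32), array([399. , 228.5]), 15.7, array([399.2, 228.2]), array([29.6, 31. ]))
(array([362, 179,  28,  13, 272], dtype=int32), array([375.5, 184.5]), 13.6, array([375.5, 184.8]), array([12.6, 27.4]))
(array([316, 204,  30,  14, 343], dtype=int32), array([330.5, 210.5]), 14.6, array([330.8, 210.6]), array([14.7, 29.4]))
(array([258, 234,  33,  18, 464], dtype=int32), array([273.9, 242.5]), 16.1, array([273.7, 242.1]), array([18. , 32.5]))
(array([0.5738256 , 0.13064264, 0.10618703]), np.float64(0.0009475302631584105)) [0.57360537 0.13057868 0.109     ] [0.57048565 0.1335695  0.109     ]
(array([ 0.55451236, -0.02000849,  0.10601107]), np.float64(0.0008856758701963685)) [ 0.55428929 -0.01973162  0.109     ] [ 0.55115251 -0.01605023  0.109     ]
(array([ 0.53779062, -0.16342598,  0.10675118]), np.float64(0.0
[... 636 characters left out ...]
, np.float64(0.23797137055836173)]
corner [np.float64(-0.09294099627114695), np.float64(-0.23938929507505094)]
corner [np.float64(0.09527496615228456), np.float64(-0.24016161504690325)]
corner [np.float64(0.09550291914736242), np.float64(0.23872508990500818)]
hook [np.float64(0.065463861115167), np.float64(0.15271754930336606)]
hook [np.float64(0.06408503277313517), np.float64(0.0031066085175904586)]
hook [np.float64(0.06378688231010457), np.float64(-0.14731231486074742)]
hook [np.float64(-0.0037449494929044105), np.float64(0.1519155689260111)]
hook [np.float64(-0.005715641323170012), np.float64(0.0016003675572979338)]
hook [np.float64(-0.00777897361391313), np.float64(-0.14753459605081357)]
```

```bash
cat >> h.py <<'E'
C=np.array([.5850,-.0215]); YAW=np.radians(-7.1)
EX=np.array([np.cos(YAW),np.sin(YAW)]);EY=np.array([-EX[1],EX[0]])
def W(x,y,z): return np.r_[C+x*EX+y*EY,z]
def toG(p): return np.r_[EX@(p[:2]-C),EY@(p[:2]-C),p[2]]
def st():
    s=telemetry.read_state(); M=R.from_quat(s['tool_rot']).as_matrix()
    a=np.degrees(np.arctan2(M[1,1],M[0,1])); want=np.degrees(YAW)+90
    d=(a-want+90)%180-90   # spin about tool x (down): positive lowers world angle
    print('t',round(s['t'],2),'pos',s['position'].round(4),'rack(mm)',(toG(s['position'])*1e3).round(1),'tx',M[:,0].round(3),'ty',M[:,1].round(3),'spin needed',d.round(2),'q',s['joint_pos'].round(2),'F',s['contact_force'].round(2),'gap',round(s['finger_gap'],3))
    return s,M,d
def go(x,y,z):
    s,M,d=st(); e=W(x,y,z)-s['position']
    print('tool shift cm now',(M.T@e*100).round(2)); 
    M2=M@R.from_euler('x',d,degrees=True).as_matrix(); print('after spin',(M2.T@e*100).round(2))
E
python3 -c "
from h import *
go(.060,-.0715,.18)"
```

```text
t 0.1 pos [ 0.2799 -0.558   0.2301] rack(mm) [-236.5 -570.1  230.1] tx [-0.001  0.002 -1.   ] ty [ 0.448 -0.894 -0.002] spin needed 33.73 q [-1.22  0.22  1.61  0.    1.31 -0.11] F [ 0.65 -0.36  0.11] gap 0.999
tool shift cm now [  5.08 -25.   -52.34]
after spin [  5.08 -49.85 -29.65]
```

>>> drive_tool(
  motion=[
    [[8.5,0,0,0,6.75],[8.5,0,0,0,6.75],[8.5,0,0,0,6.75],[8.5,0,0,0,6.75],[8.5,0,0,0,6.75],[8.5,0,-3,-1.8,0],[8.5,0,-3,-1.8,0],[8.5,0,-3,-1.8,0],[8.5,0,-3,-1.8,0],[8.5,0,-3,-1.8,0]],
  ],
)

```text
t: 0.93
position: [0.3885, -0.4194, 0.2306]
tool_rot: [-0.705, 0.044, 0.706, 0.044]
contact_force: [1.0, -0.9, 0.5]
finger_gap: 0.995
```

>>> drive_tool(
  motion=[
    [[8.5,0,-3,-1.8,0],[8.5,0,-3,-1.8,0],[8.5,0,-3,-1.8,0],[8.5,0,-3,-1.8,0],[8.5,0,-3,-1.8,0],[8.5,0,-3,-1.8,0],[8.5,0,-3,-1.8,0],[8.5,0,-3,-1.8,0],[8.5,0,-3,-1.8,0],[8.5,0,0,0,0]],
  ],
)

```text
t: 1.77
position: [0.585, -0.1679, 0.2308]
tool_rot: [0.706, -0.041, -0.705, -0.043]
contact_force: [-1.2, -0.9, -0.4]
finger_gap: 0.998
```

```bash
python3 -c "
from h import *
go(.060,-.0715,.16)"
```

```text
t 1.77 pos [ 0.585  -0.1679  0.2308] rack(mm) [  18.1 -145.2  230.8] tx [ 0.001  0.003 -1.   ] ty [-0.119 -0.993 -0.003] spin needed 0.29 q [-0.4   0.18  1.65  0.    1.3   1.29] F [-1.17 -0.94 -0.37] gap 0.998
tool shift cm now [ 7.11 -7.33 -4.22]
after spin [ 7.11 -7.35 -4.18]
```

>>> drive_tool(
  motion=[
    [[8.5,0,-2.5,-1.4,0.3],[8.5,0,-2.5,-1.4,0],[8.5,1,-2.3,-1.4,0],[8.5,2,0,0,0],[8.5,2,0,0,0],[8.5,2,0,0,0],[8.5,0,0,0,0],[8.5,0,0,0,0]],
  ],
)

```text
t: 2.43
position: [0.6315, -0.1059, 0.1591]
tool_rot: [-0.704, 0.045, 0.707, 0.046]
contact_force: [-1.8, 0.5, 0.2]
finger_gap: 0.991
```

```bash
python3 -c "
from h import *
go(.060,-.0715,.064)
t=vision.snapshot('top'); s=vision.snapshot('side')
cv2.imwrite('pics/t2.png',t);cv2.imwrite('pics/s2.png',cv2.resize(s[100:330,190:430],None,fx=2.5,fy=2.5,interpolation=cv2.INTER_CUBIC))"
```

```text
t 2.43 pos [ 0.6315 -0.1059  0.1591] rack(mm) [ 56.6 -78.  159.1] tx [-0.005  0.001 -1.   ] ty [-0.129 -0.992 -0.001] spin needed -0.33 q [-0.28  0.32  1.63 -0.    1.2   1.42] F [-1.81  0.49  0.21] gap 0.991
tool shift cm now [ 9.51 -0.65 -0.39]
after spin [ 9.51 -0.65 -0.39]
```

View pics/t2.png

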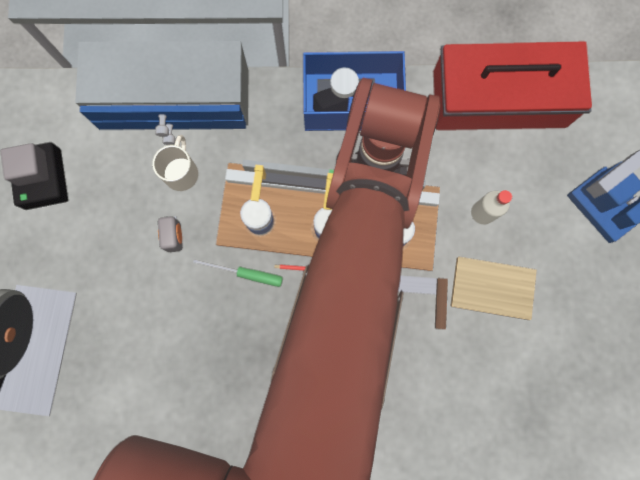

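View pics/s2.png

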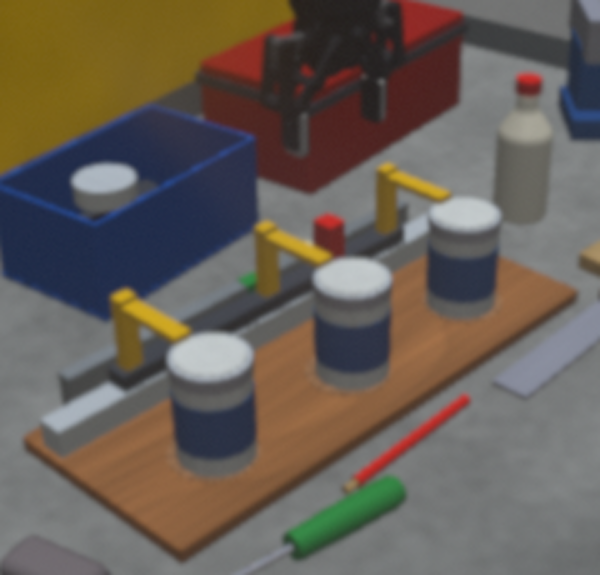

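>>> drive_tool(
  motion=[
    [[8.5,1.5,-0.6,-0.4,-0.2],[8.5,1.5,0,0,0],[8.5,1.5,0,0,0],[8.5,0.5,0,0,0],[8.5,0,0,0,0],[8.5,0,0,0,0]],
  ],
)

```text
t: 3.03
position: [0.6383, -0.1007, 0.1115]
tool_rot: [0.706, -0.045, -0.706, -0.045]
contact_force: [0.4, -0.2, 0.0]
finger_gap: 0.996
```

```bash
python3 -c "
from h import *
go(.060,-.0715,.064)
s=vision.snapshot('side');st()
cv2.imwrite('pics/s3.png',cv2.resize(s[130:280,240:400],None,fx=4,fy=4,interpolation=cv2.INTER_CUBIC))"
```

```text
t 3.03 pos [ 0.6383 -0.1007  0.1115] rack(mm) [ 62.7 -72.  111.5] tx [ 0. -0. -1.] ty [-0.126 -0.992 -0.   ] spin needed -0.12 q [-0.26  0.38  1.65  0.    1.11  1.43] F [ 0.42 -0.17  0.03] gap 0.996
tool shift cm now [ 4.75 -0.05  0.27]
after spin [ 4.75 -0.05  0.27]
t 3.08 pos [ 0.6389 -0.1008  0.1123] rack(mm) [ 63.3 -72.1 112.3] tx [ 0.002 -0.    -1.   ] ty [-0.126 -0.992  0.   ] spin needed -0.12 q [-0.27  0.38  1.65  0.    1.11  1.43] F [ 1.39 -0.42 -0.03] gap 0.999
```

View pics/s3.png

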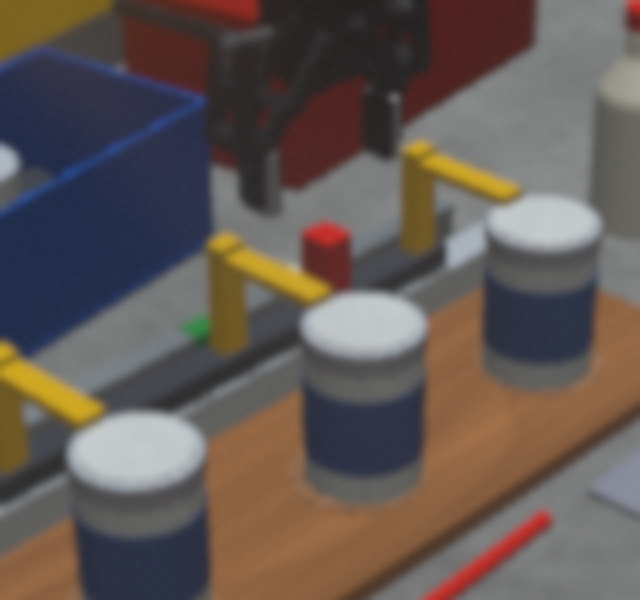

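>>> drive_tool(
  motion=[
    [[8.5,1.2,0,0.25,0],[8.5,1.2,0,0,0],[8.5,1.2,0,0,0],[8.5,1.0,0,0,0],[8.5,0,0,0,0],[5,0,0,0,0],[3.5,0,0,0,0],[3.5,0,0,0,0]],
  ],
)

```text
t: 3.75
position: [0.6352, -0.1003, 0.0647]
tool_rot: [-0.705, 0.044, 0.706, 0.045]
contact_force: [0.2, 0.2, 0.4]
finger_gap: 0.601
```

```bash
python3 -c "
from h import *
go(.060,-.0715,.064)
s=vision.snapshot('side');st()
cv2.imwrite('pics/s4.png',cv2.resize(s[130:280,240:400],None,fx=4,fy=4,interpolation=cv2.INTER_CUBIC))"
```

```text
t 3.75 pos [ 0.6352 -0.1003  0.0647] rack(mm) [ 59.6 -72.   64.7] tx [-0.001  0.    -1.   ] ty [-0.126 -0.992 -0.   ] spin needed -0.12 q [-0.27  0.43  1.67 -0.    1.04  1.43] F [0.23 0.16 0.44] gap 0.601
tool shift cm now [ 0.07 -0.05 -0.04]
after spin [ 0.07 -0.05 -0.04]
t 3.8 pos [ 0.6353 -0.1003  0.0649] rack(mm) [ 59.6 -72.   64.9] tx [-0.001  0.    -1.   ] ty [-0.126 -0.992  0.   ] spin needed -0.11 q [-0.27  0.43  1.67 -0.    1.04  1.43] F [ 0.03  0.07 -0.26] gap 0.511
```

View pics/s4.png

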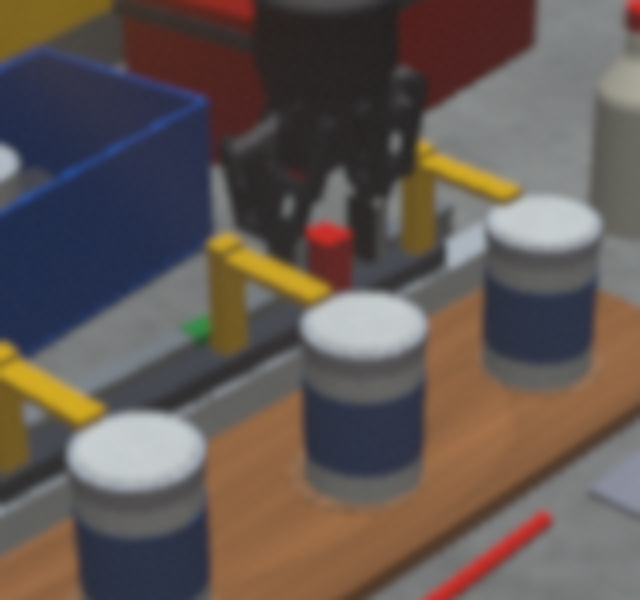

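Fingers straddle the grip as expected; close.

>>> drive_tool(
  motion=[
    [[1,0,0,0,0],[1,0,0,0,0],[1,0,0,0,0],[1,0,0,0,0],[1,0,0,0,0],[1,0,0,0,0]],
  ],
)

```text
t: 4.3
position: [0.6355, -0.1005, 0.0655]
tool_rot: [-0.706, 0.045, 0.706, 0.045]
contact_force: [-1.0, -1.3, 1.7]
finger_gap: 0.222
```

```bash
python3 -c "
from h import *
st()"
```

```text
t 4.3 pos [ 0.6355 -0.1005  0.0655] rack(mm) [ 59.8 -72.1  65.5] tx [-0. -0. -1.] ty [-0.126 -0.992  0.   ] spin needed -0.13 q [-0.27  0.43  1.67 -0.    1.04  1.43] F [-1.   -1.3   1.74] gap 0.222
```

>>> drive_tool(
  motion=[
    [[1,0,-0.5,0,0],[1,0,-0.9,0,0],[1,0,-0.9,0,0],[1,0,-0.9,0,0],[1,0,-0.9,0,0],[1,0,-0.9,0,0],[1,0,-0.9,0,0],[1,0,-0.9,0,0],[1,0,-0.4,0,0],[1,0,0,0,0]],
  ],
)

```text
t: 5.13
position: [0.6451, -0.0267, 0.0655]
tool_rot: [0.706, -0.044, -0.705, -0.045]
contact_force: [0.4, 1.8, 2.2]
finger_gap: 0.224
```

```bash
python3 -c "
from h import *
st()
s=vision.snapshot('side');st()
cv2.imwrite('pics/s5.png',cv2.resize(s[130:280,210:400],None,fx=4,fy=4,interpolation=cv2.INTER_CUBIC))"
```

```text
t 5.13 pos [ 0.6451 -0.0267  0.0655] rack(mm) [60.3  2.3 65.5] tx [ 0.001  0.002 -1.   ] ty [-0.125 -0.992 -0.002] spin needed -0.08 q [-0.15  0.44  1.67  0.    1.04  1.54] F [0.42 1.81 2.21] gap 0.224
t 5.18 pos [ 0.6451 -0.0268  0.0655] rack(mm) [60.3  2.2 65.5] tx [ 0.001  0.003 -1.   ] ty [-0.125 -0.992 -0.003] spin needed -0.1 q [-0.15  0.44  1.67  0.    1.04  1.54] F [1.08 3.38 2.21] gap 0.224
```

View pics/s5.png

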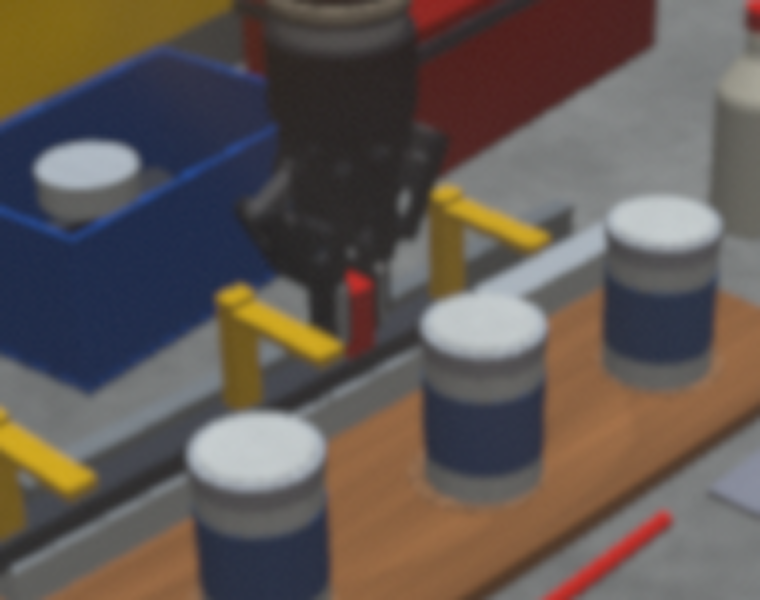

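>>> drive_tool(
  motion=[
    [[1,0,0.1,0,0],[1,0,0.1,0,0],[1,0,0,0,0],[5,0,0,0,0],[5,0,0,0,0],[5,0,0,0,0],[5,0,0,0,0],[5,-1,0,0,0],[5,-2,0,0,0],[5,-3,0,0,0]],
  ],
)

```text
t: 6.02
position: [0.6414, -0.0307, 0.1228]
tool_rot: [-0.703, 0.044, 0.708, 0.045]
contact_force: [0.3, -0.5, -0.4]
finger_gap: 0.585
```

```bash
python3 -c "
from h import *
go(-.03,0,.19)
s=vision.snapshot('side');t=vision.snapshot('top');st()
cv2.imwrite('pics/t6.png',cv2.resize(t[150:280,205:450],None,fx=3.2,fy=3.2,interpolation=cv2.INTER_CUBIC))
cv2.imwrite('pics/s6.png',cv2.resize(s[130:280,210:400],None,fx=4,fy=4,interpolation=cv2.INTER_CUBIC))"
```

```text
t 6.02 pos [ 0.6414 -0.0307  0.1228] rack(mm) [ 57.1  -2.2 122.8] tx [-0.007  0.001 -1.   ] ty [-0.126 -0.992 -0.   ] spin needed -0.13 q [-0.16  0.36  1.65 -0.    1.14  1.54] F [ 0.25 -0.46 -0.36] gap 0.585
tool shift cm now [-6.66 -0.2   8.76]
after spin [-6.66 -0.22  8.76]
t 6.12 pos [ 0.6488 -0.0317  0.1322] rack(mm) [ 64.6  -2.3 132.2] tx [ 0.012 -0.002 -1.   ] ty [-0.126 -0.992  0.   ] spin needed -0.12 q [-0.16  0.36  1.64 -0.    1.14  1.54] F [ 1.57 -0.86  0.12] gap 0.584
```

View pics/s6.png

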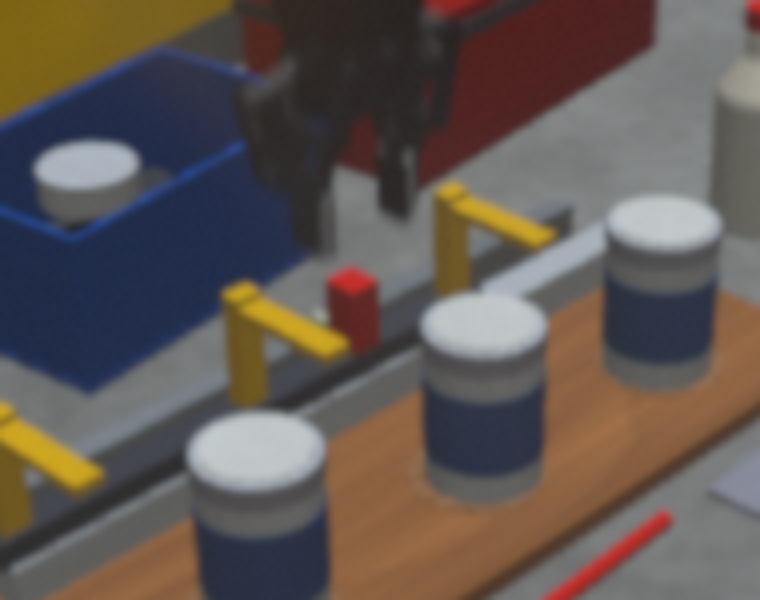

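View pics/t6.png

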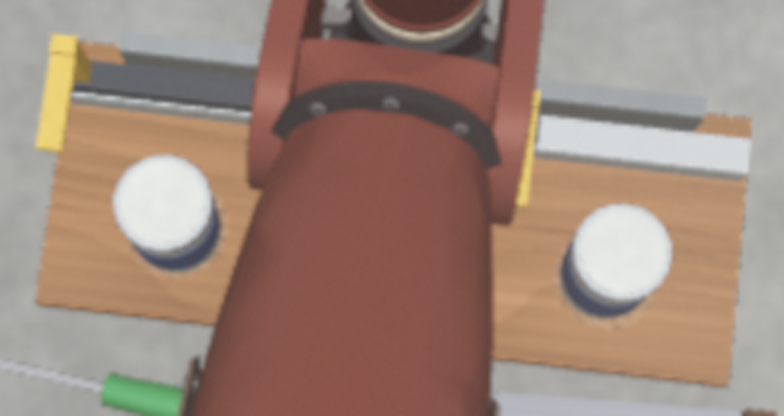

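```bash
python3 -c "
from h import *
a=cv2.imread('pics/t6.png');b=cv2.imread('pics/t1.png')
f=lambda p:(p[0]/3.2+205,p[1]/3.2+150)
for i in (a,b):
    for x in blobs(i,(18,110,120),(30,255,255),(20,20,200,170),200): print(x[0],x[1],(toG(onz('top',f(x[1]),.117))*1e3).round(1))
for x in (b,):
    for x in blobs(i,(18,110,120),(30,255,255),(380,50,700,240),200): print(x[0],x[1],(toG(onz('top',f(x[1]),.117))*1e3).round(1))
"
```

```text
[  38   37   51  117 3250] [61.  90.6] [ 32.6 221.5 117. ]
[ 145   49   48  113 3118] [168.  105.3] [ 30.7 151.8 117. ]
[ 380   75   38  115 2922] [398.1 132.9] [ 29.2   2.8 117. ]
[ 613  102   37  115 3024] [629.9 158.3] [  29. -146.  117.]
```

>>> drive_tool(
  motion=[
    [[5,-3,0,0,0],[8.5,-3,0,0,0],[8.5,0,-3,1.8,0],[8.5,0,-3,1.8,0],[8.5,0,-3,1.8,0],[8.5,0,-3,1.8,0],[8.5,0,-3,1.8,0],[8.5,0,0,0,0],[8.5,0,0,0,0]],
  ],
)

```text
t: 6.87
position: [0.573, 0.1307, 0.1855]
tool_rot: [0.706, -0.043, -0.706, -0.043]
contact_force: [-0.1, 0.3, 0.2]
finger_gap: 0.997
```

```bash
python3 -c "
from h import *
for p in ((.5738,.1306,.107),(.5545,-.020,.107),(.5375,-.1634,.107)): print((toG(np.array(p))*1e3).round(1))
go(-.03,.152,.12)
t=vision.snapshot('top');s=vision.snapshot('side')
cv2.imwrite('pics/t7.png',cv2.resize(t[150:280,205:450],None,fx=3.2,fy=3.2,interpolation=cv2.INTER_CUBIC))
cv2.imwrite('pics/s7.png',cv2.resize(s[130:320,190:430],None,fx=3,fy=3,interpolation=cv2.INTER_CUBIC))"
```

```text
[-29.9 149.5 107. ]
[-30.5  -2.3 107. ]
[ -29.6 -146.7  107. ]
t 6.87 pos [0.573  0.1307 0.1855] rack(mm) [-30.7 149.6 185.5] tx [ 0. -0. -1.] ty [-0.122 -0.993  0.   ] spin needed 0.08 q [ 0.11  0.18  1.74 -0.    1.22  1.8 ] F [-0.13  0.31  0.24] gap 0.997
tool shift cm now [ 6.55 -0.24 -0.07]
after spin [ 6.55 -0.24 -0.07]
```

View pics/t7.png

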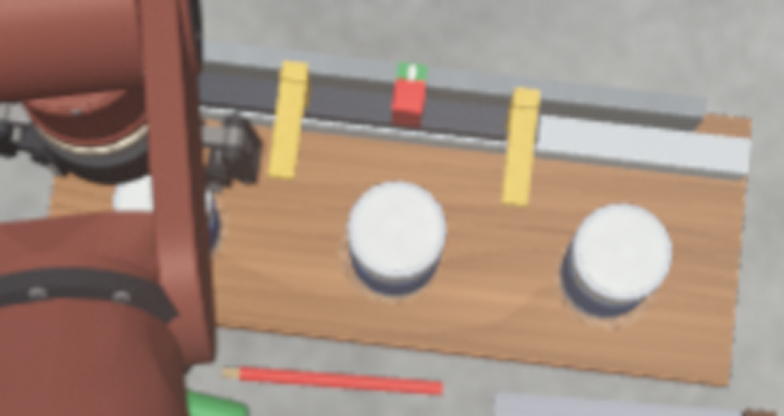

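View pics/s7.png

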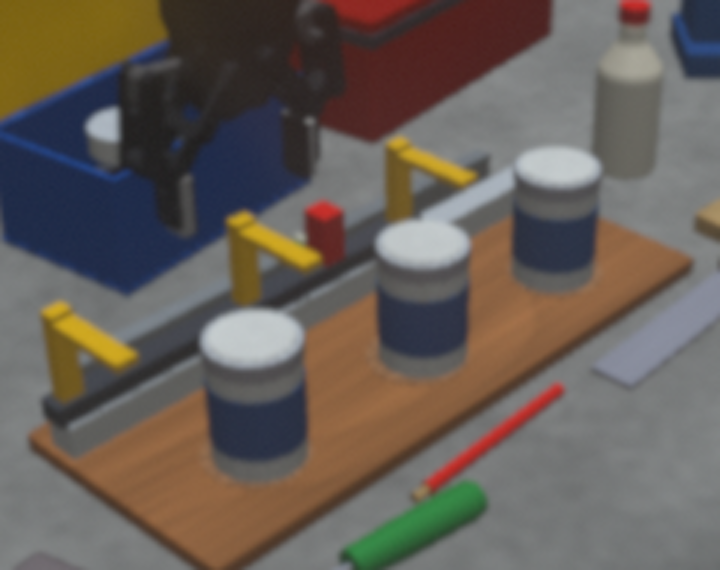

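>>> drive_tool(
  motion=[
    [[8.5,2.5,0,-0.1,0],[8.5,2.5,0,0,0],[8.5,2.5,0,0,0],[8.5,2.5,0,0,0],[8.5,1.5,0,0,0],[8.5,1.5,0,0,0],[8.5,0.5,0,0,0],[8.5,0,0,0,0],[8.5,0,0,0,0]],
  ],
)

```text
t: 7.72
position: [0.5756, 0.1282, 0.0506]
tool_rot: [0.706, -0.045, -0.706, -0.045]
contact_force: [1.1, -0.2, 0.2]
finger_gap: 0.995
```

```bash
python3 -c "
from h import *
go(-.03,.1495,.05)
s=vision.snapshot('side')
cv2.imwrite('pics/s8.png',cv2.resize(s[130:320,190:430],None,fx=3,fy=3,interpolation=cv2.INTER_CUBIC))"
```

```text
t 7.72 pos [0.5756 0.1282 0.0506] rack(mm) [-27.9 147.4  50.6] tx [ 0. -0. -1.] ty [-0.127 -0.992  0.   ] spin needed -0.19 q [ 0.1   0.36  1.81 -0.    0.97  1.8 ] F [ 1.09 -0.16  0.18] gap 0.995
tool shift cm now [ 0.06 -0.21  0.21]
after spin [ 0.06 -0.21  0.21]
```

View pics/s8.png

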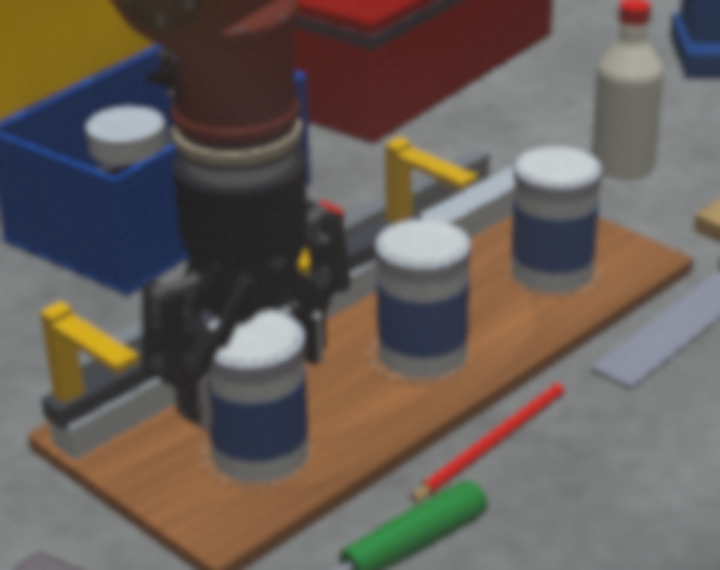

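Tin sits between the fingers. Correct 2 mm, close, lift slightly.

>>> drive_tool(
  motion=[
    [[8.5,0,-0.2,0.2,0],[7,0,0,0,0],[6,0,0,0,0],[5,0,0,0,0],[5,0,0,0,0],[5,0,0,0,0],[5,0,0,0,0],[5,-0.2,0,0,0],[5,-0.8,0,0,0],[5,-1,0,0,0]],
  ],
)

```text
t: 8.6
position: [0.5709, 0.1312, 0.0688]
tool_rot: [-0.704, 0.045, 0.707, 0.044]
contact_force: [-0.2, 0.1, -3.8]
finger_gap: 0.715
```

>>> drive_tool(
  motion=[
    [[5,-1,0,0,0],[5,-1,0,0,0],[5,-1,0,0,0],[5,0,0,0,0],[5,0,0,0,0],[5,0,0,0,0],[5,0,0,0,0],[5,0,0,0,0],[5,0,0,0,0]],
  ],
)

```text
t: 9.35
position: [0.5726, 0.1312, 0.0995]
tool_rot: [-0.705, 0.045, 0.706, 0.044]
contact_force: [0.9, -0.7, -2.5]
finger_gap: 0.711
```

```bash
python3 -c "
from h import *
go(-.03,.1495,.05)
s=vision.snapshot('side')
for i in range(4): s=vision.snapshot('side'); print(telemetry.read_state()['contact_force'])
cv2.imwrite('pics/s9.png',cv2.resize(s[130:320,190:430],None,fx=3,fy=3,interpolation=cv2.INTER_CUBIC))"
```

```text
t 9.35 pos [0.5726 0.1312 0.0995] rack(mm) [-31.2 150.   99.5] tx [-0.001 -0.    -1.   ] ty [-0.126 -0.992  0.   ] spin needed -0.12 q [ 0.11  0.28  1.8  -0.    1.06  1.8 ] F [ 0.93 -0.71 -2.45] gap 0.711
tool shift cm now [ 4.95  0.05 -0.13]
after spin [ 4.95  0.05 -0.13]
[-0.97541524  0.44795011 -1.96671743]
[-0.05700736  0.2357022  -3.22853036]
[ 0.14922821  0.40021555 -2.10829128]
[-0.31917586 -0.29298911 -2.67588681]
```

View pics/s9.png

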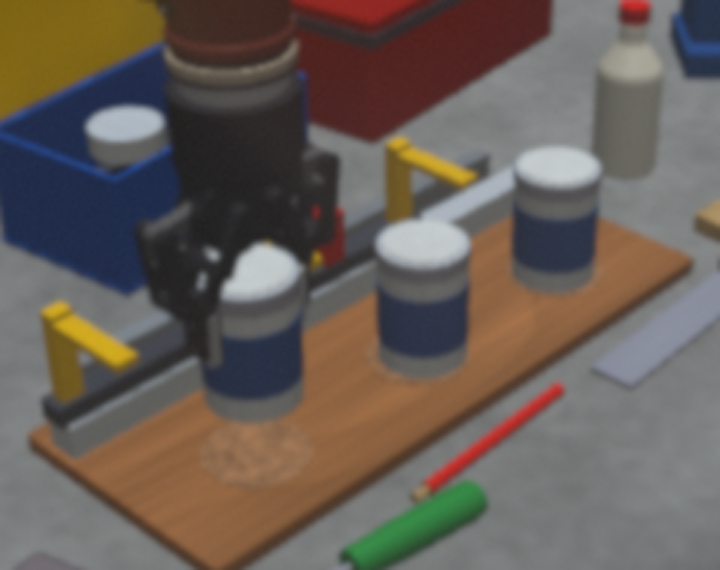

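>>> drive_tool(
  motion=[
    [[5,1,0,0,0],[5,1,0,0,0],[5,1,0,0,0],[5,0.8,0,0,0],[5,0.5,0,0,0],[5,0.3,0,0,0],[5,0.2,0,0,0],[5,0.1,0,0,0],[5,0,0,0,0],[5,0,0,0,0]],
  ],
)

```text
t: 10.43
position: [0.5739, 0.1314, 0.0518]
tool_rot: [0.706, -0.044, -0.705, -0.045]
contact_force: [-0.6, 0.5, -1.5]
finger_gap: 0.715
```

```bash
python3 -c "
from h import *
st()
for i in range(2): s=vision.snapshot('side'); print(telemetry.read_state()['contact_force'])"
```

```text
t 10.43 pos [0.5739 0.1314 0.0518] rack(mm) [-29.9 150.3  51.8] tx [ 0.002  0.    -1.   ] ty [-0.126 -0.992 -0.   ] spin needed -0.12 q [0.11 0.35 1.81 0.   0.97 1.8 ] F [-0.58  0.48 -1.49] gap 0.715
[-0.56222655  0.34842471 -0.48137625]
[-0.16650528  0.15131102 -1.37277269]
```

>>> drive_tool(
  motion=[
    [[5,0.1,0,0,0],[5,0,0,0,0],[6.8,0,0,0,0],[7.5,0,0,0,0],[8.5,0,0,0,0],[8.5,0,0,0,0],[8.5,0,0,0,0],[8.5,-1,0,0,0],[8.5,-2,0,0,0],[8.5,-3,0,0,0]],
  ],
)

```text
t: 11.37
position: [0.5703, 0.131, 0.1082]
tool_rot: [-0.703, 0.045, 0.708, 0.044]
contact_force: [-1.0, -0.6, 0.3]
finger_gap: 0.992
```

>>> drive_tool(
  motion=[
    [[8.5,-3,0,0,0],[8.5,-3,0,0,0],[8.5,-2,1.5,0,0],[8.5,0,3.5,0,0],[8.5,0,3.5,0,0],[8.5,0,3.5,0,0],[8.5,0,3.2,0,0],[8.5,0,0,0,0],[8.5,0,0,0,0]],
  ],
)

```text
t: 12.12
position: [0.554, -0.021, 0.1911]
tool_rot: [0.706, -0.046, -0.705, -0.046]
contact_force: [0.6, 0.7, 0.5]
finger_gap: 0.993
```

```bash
python3 -c "
from h import *
go(-.0305,-.0015,.05)
s=vision.snapshot('side');t=vision.snapshot('top')
cv2.imwrite('pics/s10.png',cv2.resize(s[130:320,190:430],None,fx=3,fy=3,interpolation=cv2.INTER_CUBIC))
for x in blobs(t,(0,0,165),(179,45,255),(238,198,420,250),300):
    c=cv2.findContours(x[2].astype(np.uint8),0,1)[0][0]; e=cv2.minEnclosingCircle(c); print(e,(toG(onz('top',e[0],.107))*1e3).round(1))
"
```

```text
t 12.12 pos [ 0.554  -0.021   0.1911] rack(mm) [-30.8  -3.3 191.1] tx [ 0.001  0.    -1.   ] ty [-0.129 -0.992 -0.   ] spin needed -0.32 q [-0.16  0.11  1.82  0.    1.22  1.54] F [0.55 0.71 0.54] gap 0.993
tool shift cm now [14.11 -0.17 -0.02]
after spin [14.11 -0.17 -0.02]
((254.257568359375, 212.60389709472656), 15.444683074951172) [-29.9 151.7 107. ]
((328.5, 221.0), 15.53232479095459) [-30.3  -2.  107. ]
((398.7108154296875, 228.6132354736328), 15.745438575744629) [ -30.  -146.3  107. ]
```

View pics/s10.png

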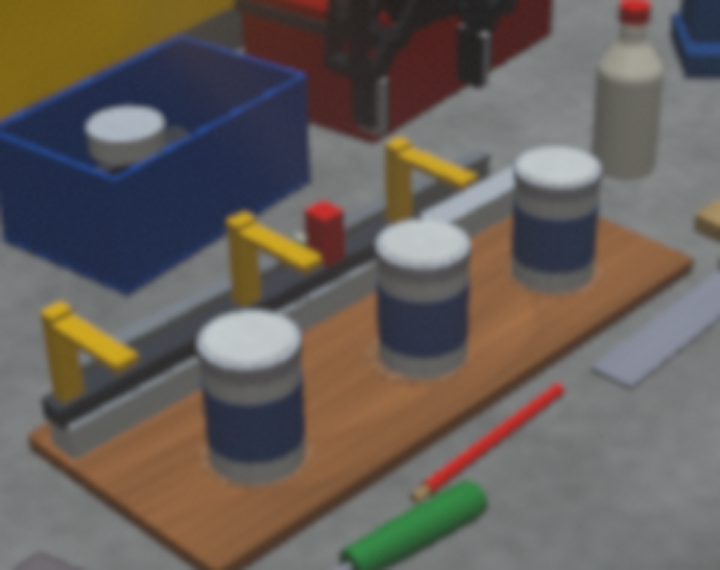

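>>> drive_tool(
  motion=[
    [[8.5,2.5,-0.1,0,0],[8.5,2.5,0,0,0],[8.5,2.5,0,0,0],[8.5,2.5,0,0,0],[8.5,2,0,0,0],[8.5,1.5,0,0,0],[8.5,0.6,0,0,0],[8.5,0,0,0,0],[8.5,0,0,0,0]],
  ],
)

```text
t: 12.97
position: [0.5546, -0.0176, 0.0497]
tool_rot: [0.706, -0.044, -0.706, -0.044]
contact_force: [-0.7, -0.5, 1.0]
finger_gap: 0.992
```

```bash
python3 -c "
from h import *
go(-.0305,-.0015,.05)
s=vision.snapshot('side');t=vision.snapshot('top')
cv2.imwrite('pics/t11.png',t)
cv2.imwrite('pics/s11.png',cv2.resize(s[130:320,190:430],None,fx=3,fy=3,interpolation=cv2.INTER_CUBIC))
"
```

```text
t 12.97 pos [ 0.5546 -0.0176  0.0497] rack(mm) [-30.7   0.1  49.7] tx [ 0.  0. -1.] ty [-0.124 -0.992 -0.   ] spin needed -0.04 q [-0.16  0.3   1.9   0.    0.95  1.54] F [-0.67 -0.47  0.99] gap 0.992
tool shift cm now [-0.03  0.16 -0.02]
after spin [-0.03  0.16 -0.02]
```

View pics/s11.png

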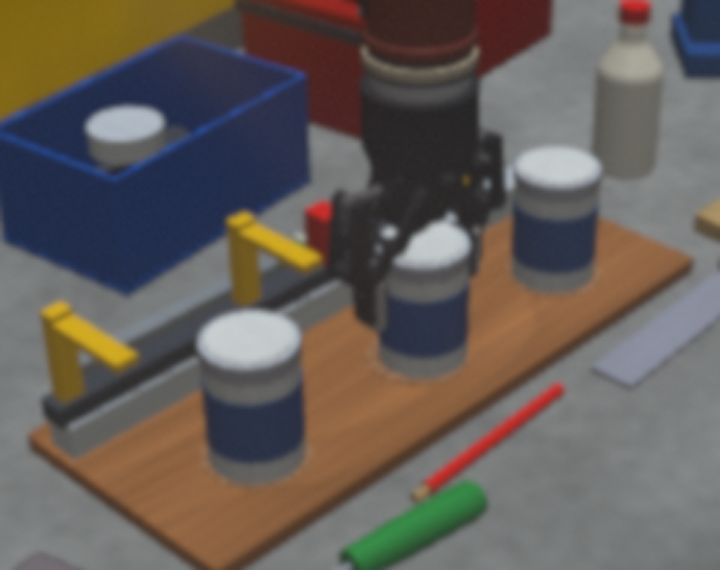

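View pics/t11.png

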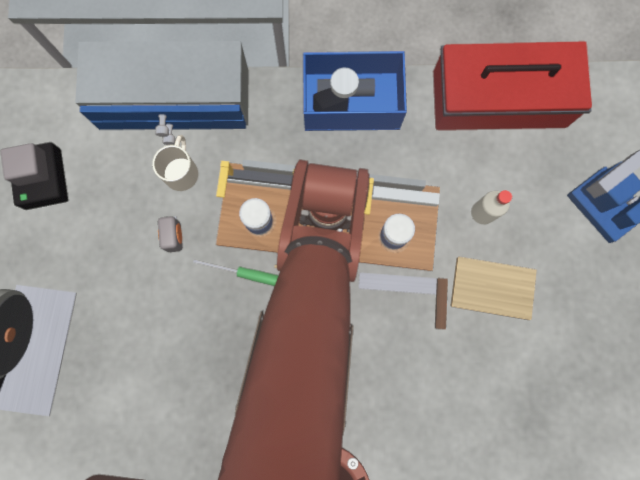

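>>> drive_tool(
  motion=[
    [[8.5,0,0.15,0,0],[7,0,0,0,0],[6,0,0,0,0],[5,0,0,0,0],[5,0,0,0,0],[5,0,0,0,0],[5,0,0,0,0],[5,-0.2,0,0,0],[5,-0.8,0,0,0],[5,-1,0,0,0]],
  ],
)

```text
t: 13.9
position: [0.5506, -0.0193, 0.0668]
tool_rot: [-0.703, 0.044, 0.708, 0.045]
contact_force: [-0.4, -0.6, -7.0]
finger_gap: 0.715
```

>>> drive_tool(
  motion=[
    [[5,-1,0,0,0],[5,-1,0,0,0],[5,-1,0,0,0],[5,0,0,0,0],[5,0,0,0,0],[5,0,0,0,0],[5,0,0,0,0],[5,0,0,0,0],[5,0,0,0,0]],
  ],
)

```text
t: 14.65
position: [0.5533, -0.0199, 0.0985]
tool_rot: [-0.705, 0.044, 0.706, 0.045]
contact_force: [0.2, 1.4, -7.7]
finger_gap: 0.714
```

```bash
python3 -c "
from h import *
st()
s=vision.snapshot('side')
for i in range(5): s=vision.snapshot('side'); print(telemetry.read_state()['contact_force'])
cv2.imwrite('pics/s12.png',cv2.resize(s[130:320,190:430],None,fx=3,fy=3,interpolation=cv2.INTER_CUBIC))"
```

```text
t 14.65 pos [ 0.5533 -0.0199  0.0985] rack(mm) [-31.6  -2.3  98.5] tx [-0.002  0.    -1.   ] ty [-0.126 -0.992 -0.   ] spin needed -0.13 q [-0.16  0.22  1.88  0.    1.04  1.53] F [ 0.22  1.38 -7.73] gap 0.714
[ 0.05933411 -0.02434461 -7.19019255]
[-0.30365218 -0.7339572  -7.51015576]
[-0.52510432 -0.68923773 -6.80127411]
[ 0.92634613 -0.51872489 -6.4822567 ]
[-0.53992238 -0.01113182 -7.26045564]
```

View pics/s12.png

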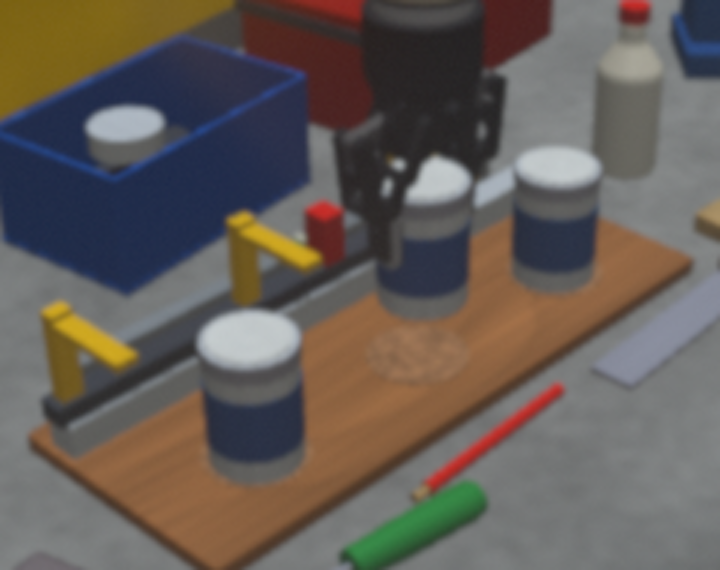

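>>> drive_tool(
  motion=[
    [[5,1,0,0,0],[5,1,0,0,0],[5,1,0,0,0],[5,0.8,0,0,0],[5,0.5,0,0,0],[5,0.3,0,0,0],[5,0.2,0,0,0],[5,0.1,0,0,0],[5,0,0,0,0],[5,0,0,0,0]],
  ],
)

```text
t: 15.78
position: [0.555, -0.0202, 0.0507]
tool_rot: [0.707, -0.045, -0.705, -0.044]
contact_force: [0.6, -1.0, -6.2]
finger_gap: 0.713
```

```bash
python3 -c "
from h import *
st()
for i in range(3): s=vision.snapshot('side'); print(telemetry.read_state()['contact_force'])"
```

```text
t 15.78 pos [ 0.555  -0.0202  0.0507] rack(mm) [-30.   -2.4  50.7] tx [ 0.003 -0.    -1.   ] ty [-0.126 -0.992  0.   ] spin needed -0.12 q [-0.16  0.29  1.9   0.    0.95  1.53] F [ 0.63 -1.05 -6.16] gap 0.713
[ 0.36904889 -0.64280948 -6.63951808]
[ 3.15447008e-01 -2.59225274e-03 -6.83650448e+00]
[ 0.75576503 -0.03177363 -6.09218357]
```

Nearly touching; 1–1.5 mm more.

>>> drive_tool(
  motion=[
    [[5,0.1,0,0,0],[5,0.05,0,0,0],[5,0,0,0,0],[6.8,0,0,0,0],[7.5,0,0,0,0],[8.5,0,0,0,0],[8.5,0,0,0,0],[8.5,-1,0,0,0],[8.5,-2,0,0,0],[8.5,-3,0,0,0]],
  ],
)

```text
t: 16.77
position: [0.5513, -0.0196, 0.1069]
tool_rot: [-0.703, 0.044, 0.708, 0.045]
contact_force: [0.9, -0.1, 0.3]
finger_gap: 0.996
```

>>> drive_tool(
  motion=[
    [[8.5,-3,0,0,0],[8.5,-3,0,0,0],[8.5,-2,1.5,0,0],[8.5,0,3.5,0,0],[8.5,0,3.5,0,0],[8.5,0,3.5,0,0],[8.5,0,2.4,0,0],[8.5,0,0,0,0],[8.5,0,0,0,0]],
  ],
)

```text
t: 17.52
position: [0.5358, -0.164, 0.1895]
tool_rot: [0.706, -0.045, -0.705, -0.046]
contact_force: [0.4, 0.9, -0.4]
finger_gap: 0.996
```

```bash
python3 -c "
from h import *
go(-.0298,-.1467,.05)
s=vision.snapshot('side');t=vision.snapshot('top')
cv2.imwrite('pics/s13.png',cv2.resize(s[130:320,190:430],None,fx=3,fy=3,interpolation=cv2.INTER_CUBIC))
cv2.imwrite('pics/t13.png',cv2.resize(t[150:280,205:450],None,fx=3.2,fy=3.2,interpolation=cv2.INTER_CUBIC))
for x in blobs(t,(0,0,165),(179,45,255),(238,198,420,250),300):
    c=cv2.findContours(x[2].astype(np.uint8),0,1)[0][0]; e=cv2.minEnclosingCircle(c); print(e,(toG(onz('top',e[0],.107))*1e3).round(1))
"
```

```text
t 17.52 pos [ 0.5358 -0.164   0.1895] rack(mm) [ -31.2 -147.5  189.5] tx [ 0.001  0.    -1.   ] ty [-0.128 -0.992 -0.   ] spin needed -0.28 q [-0.42  0.12  1.81  0.    1.21  1.28] F [ 0.38  0.93 -0.38] gap 0.996
tool shift cm now [13.95 -0.08 -0.12]
after spin [13.95 -0.08 -0.12]
((254.26608276367188, 212.64035034179688), 15.447467803955078) [-30.  151.7 107. ]
((327.8895568847656, 221.3516082763672), 15.59837532043457) [-31.2  -0.9 107. ]
```

View pics/s13.png

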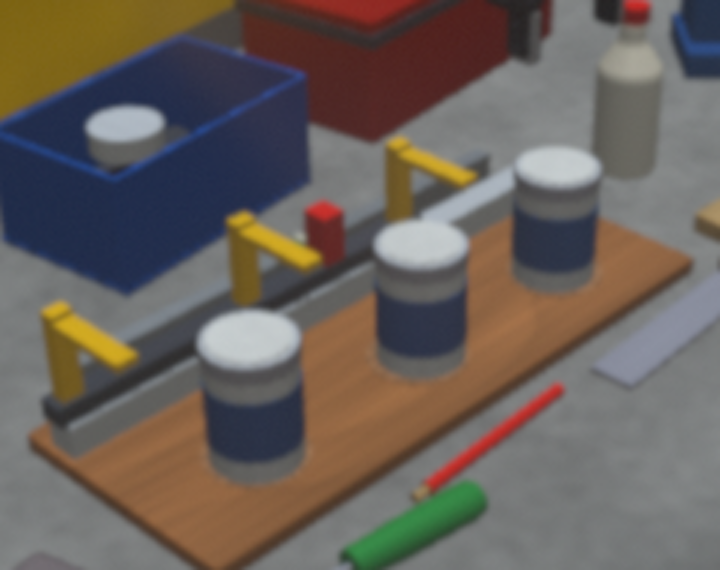

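View pics/t13.png

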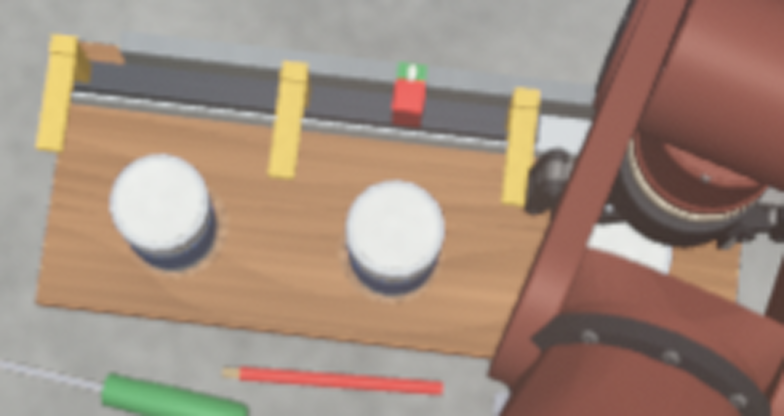

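>>> drive_tool(
  motion=[
    [[8.5,2.5,-0.1,-0.1,0],[8.5,2.5,0,0,0],[8.5,2.5,0,0,0],[8.5,2.5,0,0,0],[8.5,2,0,0,0],[8.5,1.4,0,0,0],[8.5,0.5,0,0,0],[8.5,0,0,0,0],[8.5,0,0,0,0]],
  ],
)

```text
t: 18.37
position: [0.5375, -0.1613, 0.0503]
tool_rot: [0.706, -0.044, -0.706, -0.044]
contact_force: [-0.9, -0.3, 0.8]
finger_gap: 0.995
```

```bash
python3 -c "
from h import *
go(-.0298,-.1467,.05)
s=vision.snapshot('side')
cv2.imwrite('pics/s14.png',cv2.resize(s[130:320,190:430],None,fx=3,fy=3,interpolation=cv2.INTER_CUBIC))
"
```

```text
t 18.37 pos [ 0.5375 -0.1613  0.0503] rack(mm) [ -29.8 -144.6   50.3] tx [ 0.001 -0.    -1.   ] ty [-0.124 -0.992  0.   ] spin needed -0.05 q [-0.42  0.31  1.88  0.    0.95  1.28] F [-0.87 -0.25  0.77] gap 0.995
tool shift cm now [ 0.03  0.21 -0.  ]
after spin [ 0.03  0.21 -0.  ]
```

View pics/s14.png

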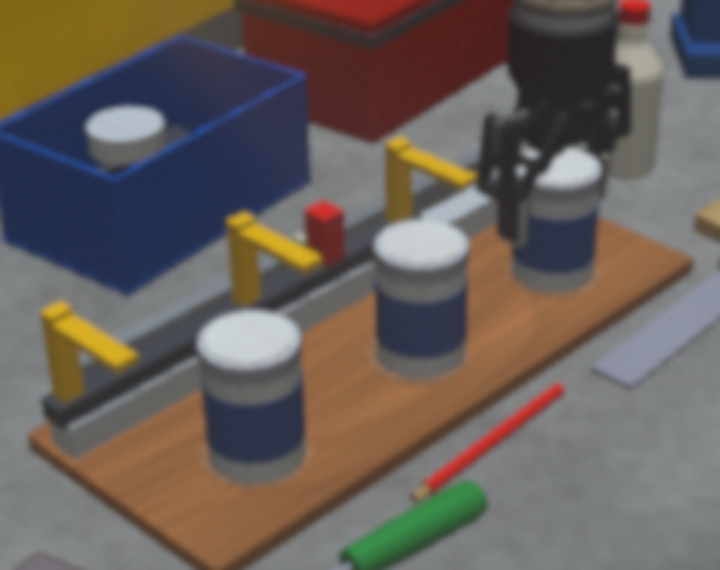

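>>> drive_tool(
  motion=[
    [[8.5,0,0.2,0,0],[7,0,0,0,0],[6,0,0,0,0],[5,0,0,0,0],[5,0,0,0,0],[5,0,0,0,0],[5,0,0,0,0],[5,-0.2,0,0,0],[5,-0.8,0,0,0],[5,-1,0,0,0]],
  ],
)

```text
t: 19.25
position: [0.5342, -0.1627, 0.0679]
tool_rot: [-0.704, 0.044, 0.708, 0.045]
contact_force: [0.0, -0.3, -3.8]
finger_gap: 0.716
```

>>> drive_tool(
  motion=[
    [[5,-1,0,0,0],[5,-1,0,0,0],[5,-1,0,0,0],[5,0,0,0,0],[5,0,0,0,0],[5,0,0,0,0],[5,0,0,0,0],[5,0,0,0,0],[5,0,0,0,0]],
  ],
)

```text
t: 20.0
position: [0.5362, -0.1637, 0.0991]
tool_rot: [-0.705, 0.044, 0.706, 0.045]
contact_force: [-0.2, -0.6, -4.3]
finger_gap: 0.71
```

```bash
python3 -c "
from h import *
st()
s=vision.snapshot('side')
for i in range(4): s=vision.snapshot('side'); print(telemetry.read_state()['contact_force'])
cv2.imwrite('pics/s15.png',cv2.resize(s[130:320,190:430],None,fx=3,fy=3,interpolation=cv2.INTER_CUBIC))"
```

```text
t 20.0 pos [ 0.5362 -0.1637  0.0991] rack(mm) [ -30.8 -147.2   99.1] tx [-0.001  0.001 -1.   ] ty [-0.126 -0.992 -0.   ] spin needed -0.12 q [-0.42  0.23  1.86  0.    1.05  1.28] F [-0.2  -0.63 -4.31] gap 0.71
[ 1.02531108 -0.39544824 -3.94801563]
[ 0.66402899  0.97879079 -4.88969974]
[ 0.05867665  1.39598231 -5.07597587]
[-0.37150941 -0.53899691 -5.20848362]
```

View pics/s15.png

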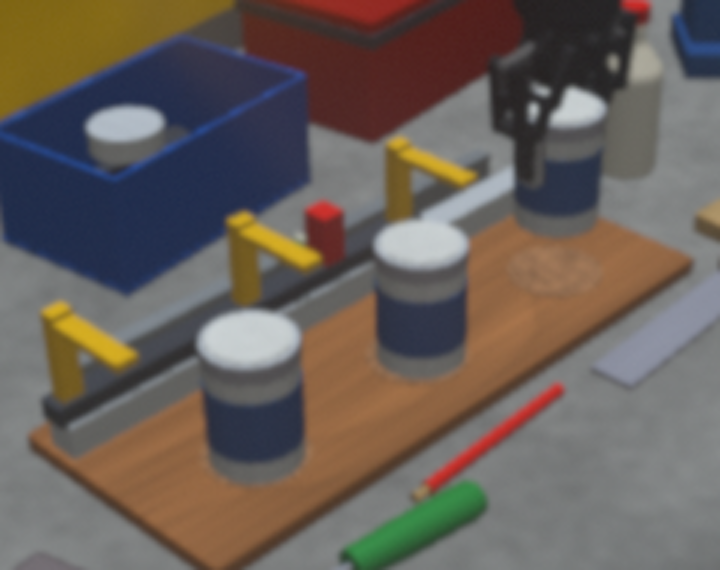

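>>> drive_tool(
  motion=[
    [[5,1,0,0,0],[5,1,0,0,0],[5,1,0,0,0],[5,0.8,0,0,0],[5,0.5,0,0,0],[5,0.3,0,0,0],[5,0.2,0,0,0],[5,0.1,0,0,0],[5,0.05,0,0,0],[5,0,0,0,0]],
  ],
)

```text
t: 21.08
position: [0.5369, -0.164, 0.0514]
tool_rot: [0.706, -0.044, -0.706, -0.044]
contact_force: [-3.4, 0.6, 0.9]
finger_gap: 0.714
```

```bash
python3 -c "
from h import *
st()
for i in range(3): s=vision.snapshot('side'); print(telemetry.read_state()['contact_force'])"
```

```text
t 21.08 pos [ 0.5369 -0.164   0.0514] rack(mm) [ -30.1 -147.3   51.4] tx [ 0. -0. -1.] ty [-0.126 -0.992  0.   ] spin needed -0.11 q [-0.42  0.31  1.88 -0.    0.96  1.28] F [-3.45  0.57  0.9 ] gap 0.714
[-4.62739984  1.05406834  3.34508903]
[-4.00514291  1.40681586  3.61024401]
[-4.8526662  3.0426003  3.7991592]
```

In firm contact with the pad; release.

>>> drive_tool(
  motion=[
    [[6.6,0,0,0,0],[6.8,0,0,0,0],[7.5,0,0,0,0],[8.5,0,0,0,0],[8.5,0,0,0,0],[8.5,0,0,0,0],[8.5,-1,0,0,0],[8.5,-2,0,0,0],[8.5,-3,0,0,0],[8.5,-3,0,0,0]],
  ],
)

```text
t: 22.07
position: [0.5358, -0.1636, 0.1408]
tool_rot: [-0.705, 0.044, 0.706, 0.045]
contact_force: [1.0, 0.4, 0.2]
finger_gap: 0.994
```

>>> drive_tool(
  motion=[
    [[8.5,-3,0,0,0],[8.5,-2,-1.5,0,0],[8.5,0,-3.5,0,0],[8.5,0,-3.5,0,0],[8.5,0,-3.5,0,0],[8.5,0,-2.5,0,0],[8.5,0,0,0,0],[8.5,0,0,0,0],[8.5,0,0,0,0]],
  ],
)

```text
t: 22.82
position: [0.555, -0.0205, 0.1908]
tool_rot: [0.706, -0.045, -0.706, -0.044]
contact_force: [0.6, 0.1, 0.3]
finger_gap: 0.995
```

```bash
python3 -c "
from h import *
go(-.031,-.0015,.05)
s=vision.snapshot('side');t=vision.snapshot('top')
cv2.imwrite('pics/s16.png',cv2.resize(s[130:320,190:430],None,fx=3,fy=3,interpolation=cv2.INTER_CUBIC))
cv2.imwrite('pics/t16.png',cv2.resize(t[150:280,205:450],None,fx=3.2,fy=3.2,interpolation=cv2.INTER_CUBIC))
"
```

```text
t 22.82 pos [ 0.555  -0.0205  0.1908] rack(mm) [-29.9  -2.7 190.8] tx [ 0.001 -0.001 -1.   ] ty [-0.125 -0.992  0.001] spin needed -0.09 q [-0.16  0.11  1.82 -0.    1.22  1.53] F [0.6  0.09 0.34] gap 0.995
tool shift cm now [14.08 -0.13  0.12]
after spin [14.08 -0.13  0.12]
```

View pics/s16.png

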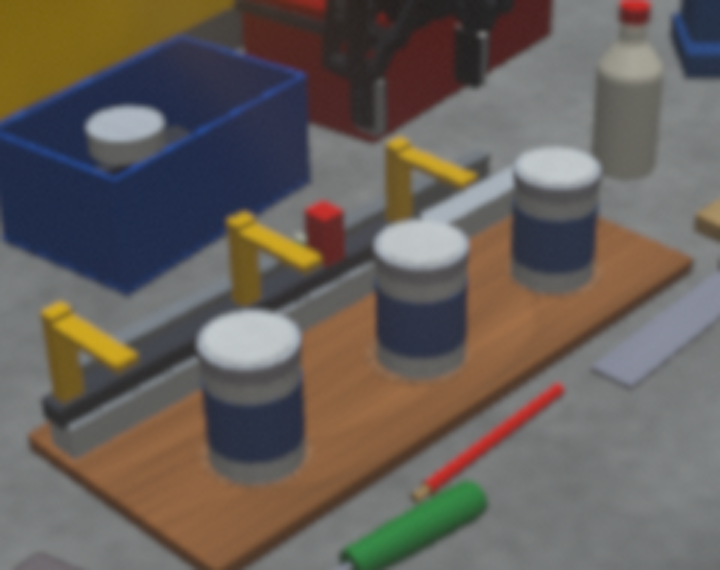

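View pics/t16.png

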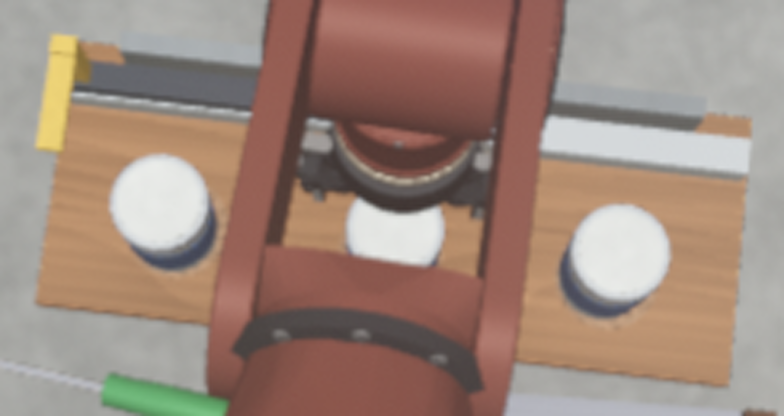

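>>> drive_tool(
  motion=[
    [[8.5,2.5,-0.05,0.1,0],[8.5,2.5,0,0,0],[8.5,2.5,0,0,0],[8.5,2.5,0,0,0],[8.5,2,0,0,0],[8.5,1.5,0,0,0],[8.5,0.5,0,0,0],[8.5,0,0,0,0],[8.5,0,0,0,0]],
  ],
)

```text
t: 23.67
position: [0.5544, -0.0203, 0.0507]
tool_rot: [0.706, -0.045, -0.706, -0.045]
contact_force: [-0.7, -0.1, 0.2]
finger_gap: 0.996
```

```bash
python3 -c "
from h import *
go(-.031,-.0015,.05)
"
```

```text
t 23.67 pos [ 0.5544 -0.0203  0.0507] rack(mm) [-30.5  -2.6  50.7] tx [ 0. -0. -1.] ty [-0.127 -0.992  0.   ] spin needed -0.19 q [-0.16  0.29  1.9  -0.    0.95  1.53] F [-0.7  -0.07  0.18] gap 0.996
tool shift cm now [ 0.07 -0.11  0.05]
after spin [ 0.07 -0.11  0.05]
```

>>> drive_tool(
  motion=[
    [[8.5,0,-0.1,0,0],[7,0,0,0,0],[6,0,0,0,0],[5,0,0,0,0],[5,0,0,0,0],[5,0,0,0,0],[5,0,0,0,0],[5,-0.2,0,0,0],[5,-0.8,0,0,0],[5,-1,0,0,0]],
  ],
)

```text
t: 24.5
position: [0.5508, -0.0176, 0.0679]
tool_rot: [-0.703, 0.044, 0.708, 0.045]
contact_force: [-1.0, -0.0, -7.1]
finger_gap: 0.711
```

>>> drive_tool(
  motion=[
    [[5,-1.5,0,0,0],[5,-2,0,0,0],[5,-2,0,0,0],[5,-2,0,0,0],[5,-2,0,0,0],[5,-2,0,0,0],[5,-1.5,0,0,0],[5,-1,0,0,0],[5,0,0,0,0],[5,0,0,0,0]],
  ],
)

```text
t: 25.33
position: [0.5538, -0.0183, 0.2101]
tool_rot: [-0.706, 0.044, 0.706, 0.045]
contact_force: [-0.3, 0.3, -7.3]
finger_gap: 0.712
```

>>> drive_tool(
  motion=[
    [[5,0,0,0,0],[5,0,0,0,0],[5,0,0,0,0],[5,0,0,0,0],[5,0,0,0,0],[5,0,0,0,0],[5,0,0,0,0],[5,0,0,0,0]],
  ],
)

```text
t: 26.0
position: [0.5542, -0.0185, 0.2103]
tool_rot: [0.706, -0.045, -0.706, -0.045]
contact_force: [-0.0, 0.1, -6.4]
finger_gap: 0.715
```

```bash
python3 -c "
from h import *
st()
for i in range(3): s=vision.snapshot('side'); print(telemetry.read_state()['contact_force'])
t=vision.snapshot('top');st()
cv2.imwrite('pics/s17.png',s);cv2.imwrite('pics/t17.png',t)
"
```

```text
t 26.0 pos [ 0.5542 -0.0185  0.2103] rack(mm) [-30.9  -0.9 210.3] tx [ 0. -0. -1.] ty [-0.126 -0.992  0.   ] spin needed -0.12 q [-0.16  0.09  1.8  -0.    1.25  1.54] F [-0.03  0.06 -6.35] gap 0.715
[-1.05795614 -0.21394355 -6.7843359 ]
[-0.79897986 -0.179232   -7.57776796]
[ 0.24419525 -0.33333877 -7.5507699 ]
t 26.2 pos [ 0.5542 -0.0185  0.2104] rack(mm) [-31.   -0.8 210.4] tx [ 0. -0. -1.] ty [-0.126 -0.992  0.   ] spin needed -0.12 q [-0.16  0.09  1.8  -0.    1.25  1.54] F [ 0.15  0.04 -7.1 ] gap 0.713
```

View pics/s17.png

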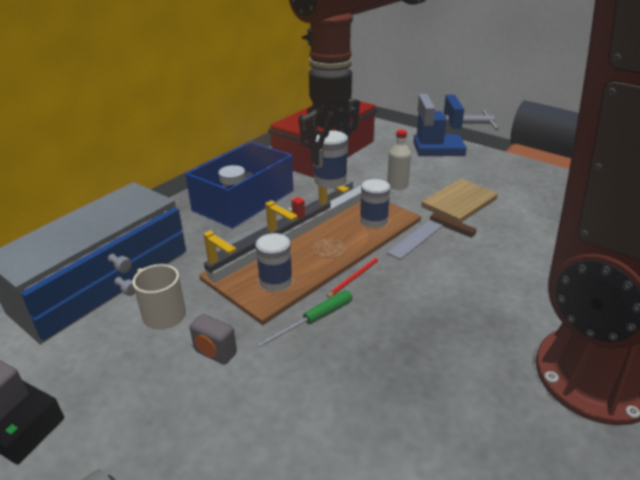

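View pics/t17.png

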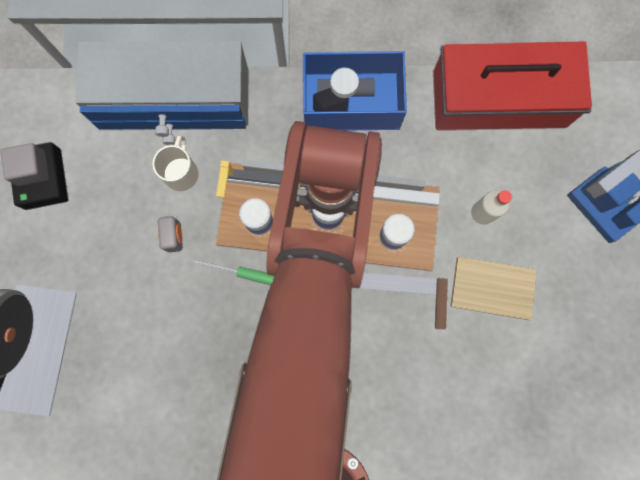

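```bash
python3 -c "
from cell import job; print(job.close_job())"
```

```text
the job is handed in; nothing more can be done
None
```

I slid the keeper until its white pointer stood in the middle of the green band, with the hooks half-way between the tins. A later top view, taken before the last tin was hefted, showed the pointer still there.

I hefted all three tins; the middle one is the heaviest:

| Tin | Weight felt | Approx. mass |
|---|---|---|
| Left (rack +y) | 2.5 N | 0.26 kg |
| Middle | 7.1 N | 0.72 kg |
| Right (rack -y) | 4.7 N | 0.48 kg |

The left and right tins stand upright on their pads. The job was handed in at about 26 s with the middle tin held upright and still over the rack. Its bottom is about 16 cm above the board, and the wrist reads about 7.1 N.

In the last pictures the other bench items stand where they were. I judged that by eye and did not measure it. The arm hid the pointer in the last top view, so the final check there was only that the visible hooks had not moved. No check failed. The wrist force readings scatter by about ±0.6 N, well below the gap between the tins.

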